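Fit the keyed spindle into the pulley hub

TASK

First check that the belt pulley runs free: turn it by its crank grip through one full turn, either way round, and stop with the crank back where it began. Then take the keyed spindle out of the wooden rack and push it down into the pulley's hub, turning it until the key slips into the keyway and the spindle is fully home with its collar flat on the hub. Finish holding: keep the spindle gripped and pressed down firmly, with about 15 N, and do not let go; leave the round pad and the tin in the middle of the slab where they are.

Things in the scene. Friction and masses are not known exactly. Their poses are not given: they have to be found in the camera images.
- stand: Grey bearing pedestal, fixed, 130 x 130 mm foot, 30 mm high; carries the pulley, an aluminium disc of 170 mm diameter with two V-grooves, its top 56 mm above the slab. Origin: centre of the underside, on the pulley's upright axis. It stands to the left or to the right of the robot's middle, the wooden rack on the other side.
- pulley (a joint): Angle (rad) of the pulley about its upright axis, counter-clockwise from above positive, 0 when its x axis is along the stand's. Begins between -1.2 and 1.2; turns several turns either way without a stop. Bearing drag about 0.22 N m; it stays where it is left.
- crank_pin (a point): Middle of the crank's black hand grip: upright sleeve, 17 to 18 mm diameter, 44 mm tall (86 to 130 mm above the slab), turning freely on a thin upright post near the disc's rim. The point is 108 mm above the slab and 70 mm from the pulley axis, on the far side from the keyway, and goes round with the pulley; the full turn must bring it back to within 25 mm of where it began.
- hub_mouth (a point): Centre of the bore's mouth on top of the steel hub, 98 mm above the slab; x toward the keyway, z up. The hub stands on the middle of the pulley disc and turns with it: 68 mm diameter, 42 mm tall. Upright bore 26.4 mm diameter, 42 mm deep, closed below; one keyway 11 mm wide over its whole depth, open at the top, on the +x side, reaching 18.5 mm from the axis.
- rack: Wooden block 95 mm square, 45 mm high, fixed, with a round 40 mm hole, 42 mm deep, in which the spindle hangs upright on its collar. Origin: centre of its underside.
- spindle: Steel spindle, about 0.4 kg, upright in the rack. Origin: centre of the collar's underside; z up along the spindle, x toward the key. Below it a round spigot 24 mm diameter, 37 mm long, the lowest 6 mm tapered. Above it the collar, 54 mm diameter, 10 mm thick, with a 10 mm wide lug reaching 37 mm from the axis straight above the key, showing its direction; then a square tang.
- tang_top (a point): Centre of the top end of the spindle's square tang, 90 mm above the spindle's origin. The tang is 24 x 24 mm, 80 mm tall (10 to 90 mm above the origin), its sides parallel to the spindle's x and y: grip it here, above the collar.
- key (a point): Lower outer end of the key on the spigot: 17 mm from the axis on the +x side, 24 mm below the collar's underside. The key is 8 mm wide and runs from 1 to 24 mm below the collar; the lowest 13 mm of the spigot have no key, so the spigot enters the bore 13 mm before the key meets the hub's top face.
- pad: Bystander: thin round polishing pad, 100 mm diameter, 7 mm thick; origin under its centre.
- tin: Bystander: round tin, 64 mm diameter, 54 mm tall; origin under its centre.
Mind the look-alikes: they are no part of the job. What is meant by the stand is not orange, and is the smaller of those in its own colour.

How it is judged:
By the outcome, as a careful person would: the job done as asked, in the order asked, and still so for the second after the job is handed in, while the arm keeps its last pose, push and grip.
It also fails if it takes over 72 s, if anything falls off the work surface, if the arm or the gripper's body presses on something with over 40 N, if the wrist force passes 120 N, or if a joint passes its speed limit or range.

ROBOT

A 6-joint arm with a two-finger parallel gripper is mounted at the origin on the work surface; the furniture and walls round the work are solid. World frame = base frame: x ahead of the robot, y to its left, z up, the work surface at z = 0. Lengths are in m, angles in rad, forces in N, time in s.
With the tool pointing down it reaches from about 0.35 to 0.775 m from the base axis. Payload 5.5 kg.
Tool frame: the origin (TCP) lies between the finger pads; the fingertips stand 14 mm ahead of it and the grasp point (between the pads) lies 5 mm behind it; z points along the fingers, y is the line along which they close (so a half turn about z gives the same grasp; the last joint's range is limited). The gripper opens to 85 mm and grips with 20 to 120 N. Pads are 22 mm wide; open, the fingers measure 114 mm over their backs; the gripper's body (76 mm by 85 mm) begins 54 mm behind the grasp point. The pads swing forward as they close: fully open they stand 13 mm farther back than shut.
Start: joints at [-1.386, 0.313, 0.046, 1.304, 0, 1.431], TCP at [0.183, -0.545, 0.245] pointing down, gripper open.
Joint ranges: [-2.76, 2.76], [-0.86, 1.69], [-1.03, 1.26], [-2.2, 2.34], [-1.47, 1.5], [-3.14, 3.14]. Speed limits (rad/s): [2.57, 2.57, 3.14, 3.14, 3.14, 3.14].

INTERFACE

Orientations are given as a unit quaternion [w, x, y, z].
In Python, from rig import * gives the robot as it stands.
- The arm moves only by the tool carry_out, never from a script. Its argument "steps" is a list of rows, each an object with "claw": the closure in counts, from 0 (fully open) to 255 (shut); "dp": the shift along the world's x, y, z in mm, a list of three; "dr": the turn, a rotation vector about the world's x, y, z in rad, a list of three. A call has 1 to 20 rows; each row is the pose to reach, as a shift and turn from the pose commanded when the call began; what a row does not reach only later rows make up. A row lasts 1/10 s, in which the tool goes at most 50 mm and 8.59 degrees, less where a joint would pass 70% of its speed; a pose out of reach is approached as far as the arm can. A call with a gripper value outside its range is refused whole. The fingers move at their own pace and stop on an object; "force" is the grip in N (left out, the last holds). Time passes only in rows, so rows that repeat a pose let the fingers close. It gives the time, the measured TCP pose, the force, the opening and the grip force at its end, in the units of the state.
- get_obs(): the state, without advancing time (a new reading comes with each control period).
- read_camera(name): name is "scene" or "top"; returns (picture, depth): 480x640x3 uint8, red, green, blue; 480x640 float32, m along the optical axis (not along the pixel's ray), 0 where there is no reading.
- calibration(name): a dict with "vertical_fov" (degrees; the focal length in pixels is half the picture's height over the tangent of half this angle, whatever the lens; pixels are square), "cx", "cy" (the principal point, pixels), "D" ([k1, k2, p1, p2, k3] as OpenCV has them; the pictures are not rectified), "eye" and "orientation" of the camera in the world. Camera axes: x right, y down, z forward; pixel columns grow to the right and rows downward; lengths in m; the calibration is good to about 2 mm. A picture is of the moment at which its call begins. calibration takes no time and is no camera call.
- close_job(): hands the job in; it is judged then, once.
The state is a dict: "time_s": time; "qpos": joint angles; "joint_vel": joint speeds; "joint_efforts": joint torques, N m; "tcp_pos": TCP position; "tcp_rot": TCP orientation; "wrist_force": force on the tool from outside, world axes, zero at the start; "moment": the same for the moment, N m; "opening": finger opening in m; "grasp_force": force on a finger pad.
Only numpy, scipy, OpenCV 4.12 (cv2) and the standard library are available. Lean on these libraries where they do the work, as an engineer would, in place of code of your own. Each camera call takes 0.05 s, during which the arm holds its last target. There are 200 camera calls.

## Working session

There is one attempt and no reset: what is moved stays moved. The work goes in short steps, Python scripts to look and compute and a tool call to move; the robot and the scene stay as the last step left them, time stands still between calls to the robot, and variables do not carry over. Pictures are saved under pics/ and viewed, at most 10 in all, crops included, and the job is handed in when it is done.

Besides the shell and the picture viewer there is one more tool, called as name([rows], argument=value, ...), one row to a line, values as JSON. carry_out: Moves the arm, as the interface text tells. Its arguments: {"type":"object","properties":{"steps":{"type":"array","items":{"type":"object","properties":{"claw":{"type":"number"},"dp":{"type":"array","items":{"type":"number"}},"dr":{"type":"array","items":{"type":"number"}}}}},"force":{"type":"number"}},"required":["steps"]}

```bash
mkdir -p pics
cat > h.py <<'E'
from rig import *
import numpy as np, cv2
from scipy.spatial.transform import Rotation as R
def cal(n):
    c=calibration(n); f=240/np.tan(np.radians(c["vertical_fov"])/2)
    K=np.array([[f,0,c["cx"]],[0,f,c["cy"]],[0,0,1.]]); o=c["orientation"]
    return K,np.array(c["D"],float),np.array(c["eye"]),R.from_quat([o[1],o[2],o[3],o[0]]).as_matrix()
def ray(n,uv):
    K,D,e,M=cal(n); p=cv2.undistortPoints(np.array(uv,float).reshape(-1,1,2),K,D)[:,0]
    return e,np.c_[p,np.ones(len(p))]@M.T
def plane(n,uv,z):
    e,d=ray(n,uv); return e+d*((z-e[2])/d[:,2])[:,None]
def cloud(n,depth):
    v,u=np.mgrid[0:480,0:640]; e,d=ray(n,np.c_[u.ravel(),v.ravel()])
    P=e+d*depth.reshape(-1,1); P[depth.ravel()==0]=np.nan
    return P.reshape(480,640,3)
E
python3 - <<'E'
from h import *
for n in("scene","top"):
    p,d=read_camera(n); cv2.imwrite(f"pics/{n}0.png",p[:,:,::-1]); np.savez(f"{n}0.npz",p=p,d=d); print(n,cal(n))
print(get_obs())
E
```

```text
scene (array([[455.27734005,   0.        , 317.97124494],
       [  0.        , 455.27734005, 247.83561852],
       [  0.        ,   0.        ,   1.        ]]), array([-0.02408288,  0.        ,  0.        ,  0.        ,  0.        ]), array([-0.14363894,  0.4543149 ,  0.8530136 ]), array([[-0.70242075, -0.52793771,  0.47737497],
       [-0.71174778,  0.5167643 , -0.47578331],
       [ 0.0044936 , -0.67397064, -0.73874446]]))
top (array([[471.39328637,   0.        , 322.96693304],
       [  0.        , 471.39328637, 241.58571204],
       [  0.        ,   0.        ,   1.        ]]), array([-0.02035263,  0.        ,  0.        ,  0.        ,  0.        ]), array([1.71716253e-01, 6.82543406e-04, 1.36789888e+00]), array([[-7.58546588e-05, -9.93402072e-01,  1.14683554e-01],
       [-9.99969727e-01,  9.67671776e-04,  7.72067796e-03],
       [-7.78071352e-03, -1.14679496e-01, -9.93372072e-01]]))
{'time_s': 0.1, 'qpos': array([-1.38561261e+00,  3.13923388e-01,  4.50759740e-02,  1.30360225e+00,
        3.89293942e-06,  1.43122088e+00]), 'joint_vel': array([ 1.26738606e-03, -1.86735596e-03,  2.78162215e-03,  1.51164906e-03,
        1.67773771e-05, -1.60906019e-03]), 'joint_efforts': array([ 2.14986823e-03, -4.81724417e+01,  2.99244207e+01,  1.27666059e-02,
       -2.03705595e-04,  2.90919971e-06]), 'tcp_pos': array([ 0.18339462, -0.54450375,  0.24449232]), 'tcp_rot': array([-8.26497502e-04,  9.86845041e-01,  1.61666887e-01, -1.69038535e-05]), 'wrist_force': array([ 0.37766811, -0.10195997, -0.09498475]), 'moment': array([ 0.04872344, -0.05420703,  0.01103293]), 'grasp_force': 0.0, 'opening': 0.08524975856806284}
```

View pics/scene0.png

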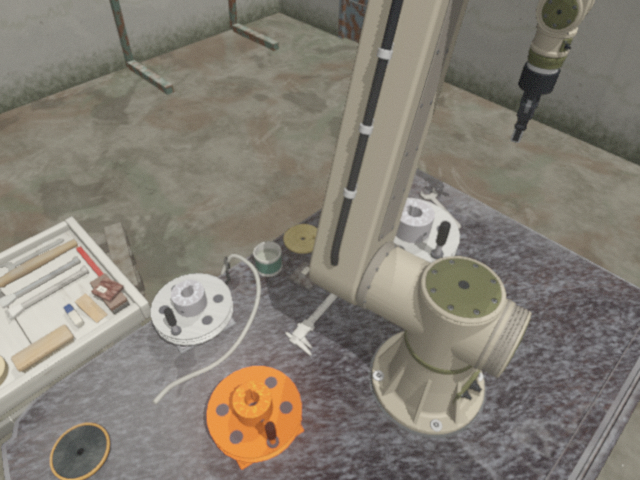

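View pics/top0.png

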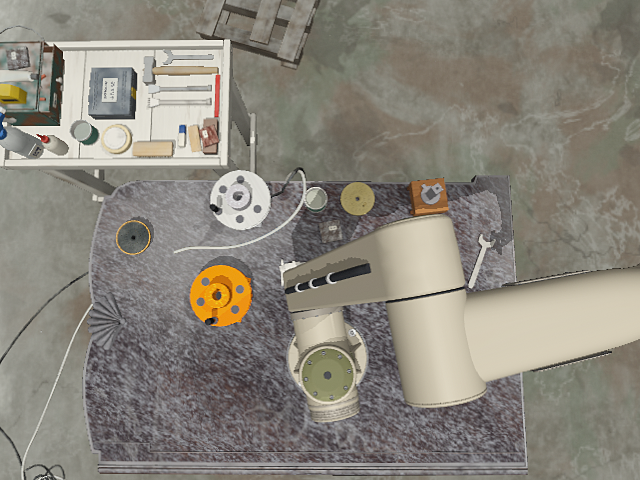

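The scene view shows a white-grey pulley at (190,308), an orange one at (254,412) and another grey one partly hidden at (425,230). The top view shows grey at (240,200), orange at (220,295) and the wooden rack with the spindle at (430,195).

Run:
```python
from h import *
s=np.load("scene0.npz");t=np.load("top0.npz")
print("scene pts",plane("scene",[[190,300],[425,232],[415,215],[254,400],[301,238],[267,258]],.056))
print("top pts",plane("top",[[240,200],[220,296],[358,199],[316,198],[430,195]],.056))
C=cloud("top",t["d"]); S=cloud("scene",s["d"])
for n,X in(("top",C),("scene",S)):
  # disc-level points
  m=((abs(X[:,:,2]-.056)<.006)).astype(np.uint8)
  k,l,st,c=cv2.connectedComponentsWithStats(m)
  for i in range(1,k):
    if st[i,4]>300:
      P=X[l==i]; print(n,c[i].round(),st[i,4],P.min(0).round(3),P.max(0).round(3))
  for z in(.098,.052):
   m=((abs(X[:,:,2]-z)<.006)).astype(np.uint8)
   k,l,st,c=cv2.connectedComponentsWithStats(m)
   for i in range(1,k):
    if st[i,4]>100:
      P=X[l==i]; print(n,z,c[i].round(),st[i,4],P.min(0).round(3),P.max(0).round(3))
```

```text
scene pts [[ 0.45565917  0.24376782  0.056     ]
 [ 0.22507566 -0.28368739  0.056     ]
 [ 0.27922006 -0.31477284  0.056     ]
 [ 0.18609183  0.28738426  0.056     ]
 [ 0.42298521 -0.05228605  0.056     ]
 [ 0.43143069  0.0480069   0.056     ]]
top pts [[ 0.4421495   0.24622379  0.056     ]
 [ 0.17156728  0.29640973  0.056     ]
 [ 0.44440553 -0.08828572  0.056     ]
 [ 0.44747618  0.03060501  0.056     ]
 [ 0.4557044  -0.29230233  0.056     ]]
top [241. 199.] 2056 [0.361 0.163 0.05 ] [0.531 0.33  0.062]
top [221. 295.] 2256 [0.089 0.213 0.05 ] [0.258 0.381 0.062]
top 0.098 [24. 74.] 1497 [0.689 0.817 0.092] [0.91  0.951 0.104]
top 0.098 [238. 196.] 395 [0.412 0.212 0.092] [0.479 0.278 0.103]
top 0.098 [217. 295.] 420 [0.142 0.262 0.092] [0.206 0.328 0.104]
top 0.052 [ 52. 104.] 118 [0.692 0.791 0.046] [0.8   0.876 0.058]
top 0.052 [241. 200.] 1603 [0.362 0.164 0.047] [0.531 0.33  0.058]
top 0.052 [428. 195.] 229 [ 0.428 -0.326  0.046] [ 0.501 -0.255  0.058]
top 0.052 [221. 295.] 1841 [0.089 0.213 0.047] [0.258 0.381 0.058]
scene [193. 308.] 2913 [0.36  0.163 0.05 ] [0.532 0.333 0.062]
scene [254. 413.] 5136 [0.089 0.212 0.051] [0.258 0.382 0.062]
scene 0.098 [412. 234.] 120 [ 0.201 -0.261  0.092] [ 0.257 -0.2    0.104]
scene 0.098 [187. 293.] 645 [0.41  0.213 0.092] [0.478 0.281 0.103]
scene 0.098 [443. 382.] 416 [-0.078 -0.033  0.092] [0.032 0.074 0.104]
scene 0.098 [252. 400.] 1026 [0.139 0.264 0.092] [0.207 0.331 0.102]
scene 0.052 [267. 252.] 175 [0.418 0.003 0.046] [0.484 0.066 0.058]
scene 0.052 [193. 308.] 2447 [0.36  0.163 0.046] [0.532 0.333 0.058]
scene 0.052 [254. 412.] 4542 [0.089 0.212 0.046] [0.258 0.382 0.058]
scene 0.052 [404. 390.] 129 [-0.025  0.069  0.046] [0.038 0.088 0.058]
scene 0.052 [442. 404.] 130 [-0.085  0.031  0.046] [-0.033  0.067  0.058]
```

Candidates:
- **Stand:** grey at top (240,200) / scene (190,308); orange at top (220,295); second grey at scene (425,230), near the rack's side.
- **Rack:** top (430,195).

The left grey one measures 170 mm and is on the other side from the rack, so I'm choosing it. Next is a close crop to check, along with the angle measurement.

Run:
```python
from h import *
s=np.load("scene0.npz");t=np.load("top0.npz")
a=t["p"][155:245,195:285];b=t["p"][165:225,400:460];c=s["p"][260:350,145:240];d=s["p"][190:270,385:470]
r=lambda x:cv2.resize(x,(390,290),interpolation=cv2.INTER_CUBIC)
cv2.imwrite("pics/crop.png",np.vstack([np.hstack([r(a),r(b)]),np.hstack([r(c),r(d)])])[:,:,::-1])
for n,q in(("top",t),("scene",s)):
  X=cloud(n,q["d"]); near=(np.hypot(X[:,:,0]-.446,X[:,:,1]-.2475)<.1)
  m=near&(X[:,:,2]>.11); P=X[m]; print(n,"grip",m.sum(),np.nanmedian(P,0),np.nanmin(P,0),np.nanmax(P,0),P[P[:,2]>.126].mean(0))
  m=near&(abs(X[:,:,2]-.056)<.004); P=X[m]; (c,r2,_)=cv2.minAreaRect(P[:,:2].astype(np.float32)); print(n,"disc",cv2.minEnclosingCircle(P[:,:2].astype(np.float32)))
  m=near&(abs(X[:,:,2]-.098)<.004)&(np.hypot(X[:,:,0]-.446,X[:,:,1]-.2475)<.037); P=X[m]; print(n,"hub",cv2.minEnclosingCircle(P[:,:2].astype(np.float32)))
  rk=(abs(X[:,:,0]-.456)<.07)&(abs(X[:,:,1]+.29)<.07)
  for lo,hi in((.04,.049),(.052,.058),(.12,.15)):
    m=rk&(X[:,:,2]>lo)&(X[:,:,2]<hi); P=X[m]
    if len(P): print(n,"rack",lo,len(P),P.mean(0),P.min(0),P.max(0),cv2.minAreaRect(P[:,:2].astype(np.float32)))
```

```text
top grip 44 [0.40844723 0.3045794  0.12833277] [0.40202848 0.29750526 0.11107221] [0.41696825 0.31379588 0.13676569] [0.40942988 0.30516952 0.13002447]
top disc ((0.44575417041778564, 0.24645774066448212), 0.08544338494539261)
top hub ((0.44616809487342834, 0.24510657787322998), 0.0346573106944561)
top rack 0.04 707 [ 0.45494343 -0.28978152  0.04464498] [ 0.4056071  -0.34510971  0.04007802] [ 0.5086794  -0.24099237  0.04898663] ((0.45809251070022583, -0.292614221572876), (0.09560907632112503, 0.09709193557500839), 6.33909273147583)
top rack 0.052 140 [ 0.45514801 -0.28805074  0.05487246] [ 0.43272095 -0.32994324  0.05201329] [ 0.48824545 -0.2641028   0.05796548] ((0.45713064074516296, -0.29314303398132324), (0.06306400150060654, 0.04981096833944321), 75.36982727050781)
top rack 0.12 94 [ 0.45660725 -0.29119674  0.13279603] [ 0.44229972 -0.30668768  0.12134526] [ 0.47162555 -0.27665006  0.1394663 ] ((0.4573439955711365, -0.2918131947517395), (0.02389596588909626, 0.024641048163175583), 35.23659133911133)
scene grip 107 [0.40557601 0.30896329 0.12756062] [0.39980049 0.30020059 0.11003741] [0.41809728 0.31660018 0.13242041] [0.40871118 0.30835449 0.12957512]
scene disc ((0.44515642523765564, 0.246481254696846), 0.08682165294885635)
scene hub ((0.44450801610946655, 0.24674946069717407), 0.035314660519361496)
```

View pics/crop.png

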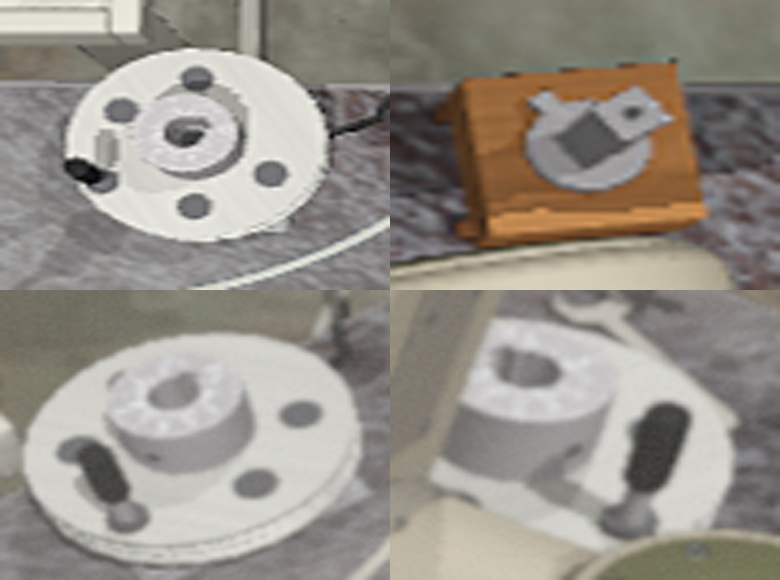

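The crop confirms it. The left grey stand (disc 170 mm, hub 98 mm high) has its crank grip about 70 mm from the axis at 121.7°, with the keyway opposite. The spindle's lug points to the upper left, at about 36° yaw. I'm moving above the grip now.

carry_out([
  {"dp": [27, 35, 10], "dr": [0, 0, 0.09], "claw": 60},
  {"dp": [54, 70, 20], "dr": [0, 0, 0.18], "claw": 60},
  {"dp": [81, 105, 30], "dr": [0, 0, 0.27], "claw": 60},
  {"dp": [108, 140, 35], "dr": [0, 0, 0.36], "claw": 60},
  {"dp": [135, 175, 35], "dr": [0, 0, 0.45], "claw": 60},
  {"dp": [162, 210, 35], "dr": [0, 0, 0.54], "claw": 60},
  {"dp": [189, 245, 35], "dr": [0, 0, 0.63], "claw": 60},
  {"dp": [216, 280, 35], "dr": [0, 0, 0.72], "claw": 60},
  {"dp": [243, 315, 35], "dr": [0, 0, 0.81], "claw": 60},
  {"dp": [267, 345, 35], "dr": [0, 0, 0.9], "claw": 60},
  {"dp": [275, 388, 35], "dr": [0, 0, 0.99], "claw": 60},
  {"dp": [282, 431, 35], "dr": [0, 0, 1.08], "claw": 60},
  {"dp": [289, 474, 35], "dr": [0, 0, 1.17], "claw": 60},
  {"dp": [296, 517, 35], "dr": [0, 0, 1.26], "claw": 60},
  {"dp": [303, 560, 35], "dr": [0, 0, 1.35], "claw": 60},
  {"dp": [310, 603, 35], "dr": [0, 0, 1.44], "claw": 60},
  {"dp": [317, 645, 35], "dr": [0, 0, 1.53], "claw": 60},
  {"dp": [300, 685, 35], "dr": [0, 0, 1.62], "claw": 60},
  {"dp": [282, 726, 35], "dr": [0, 0, 1.71], "claw": 60},
  {"dp": [264, 767, 35], "dr": [0, 0, 1.8], "claw": 60},
])

```text
time_s: 2.1
tcp_pos: [0.4465, 0.2235, 0.2798]
tcp_rot: [-0.0, 0.485, 0.874, -0.0]
wrist_force: [0.5, 0.4, -0.1]
opening: 0.0653
grasp_force: 0.0
```

carry_out([
  {"dp": [-20, 42, 0], "dr": [0, 0, 0], "claw": 60},
  {"dp": [-39, 83, 0], "dr": [0, 0, 0], "claw": 60},
  {"dp": [-39, 83, 0], "dr": [0, 0, 0], "claw": 60},
  {"dp": [-39, 83, 0], "dr": [0, 0, 0], "claw": 60},
])

```text
time_s: 2.5
tcp_pos: [0.4077, 0.3058, 0.2799]
tcp_rot: [-0.0, 0.485, 0.874, -0.0]
wrist_force: [-0.1, -0.6, -0.1]
opening: 0.0658
grasp_force: 0.0
```

carry_out([
  {"dp": [0, 0, -45], "claw": 60},
  {"dp": [0, 0, -90], "claw": 60},
  {"dp": [0, 0, -130], "claw": 60},
  {"dp": [0, 0, -166], "claw": 60},
  {"dp": [0, 0, -166], "claw": 150},
  {"dp": [0, 0, -166], "claw": 255},
  {"dp": [0, 0, -166], "claw": 255},
  {"dp": [0, 0, -166], "claw": 255},
  {"dp": [0, 0, -166], "claw": 255},
  {"dp": [0, 0, -166], "claw": 255},
], force=40)

```text
invalid input at $.steps[0]: expected keys claw, dp, dr
```

Run:
```python
import numpy as np
# circle offsets, start angle 121.7 deg, ccw
a0=np.radians(121.7)
for k in range(1,42):
    a=a0+np.radians(9*k); print(k,(70*np.array([np.cos(a)-np.cos(a0),np.sin(a)-np.sin(a0)])).round(1).tolist())
```

```text
1 [-8.9, -6.5]
2 [-16.6, -14.3]
3 [-23.0, -23.2]
4 [-28.0, -33.0]
5 [-31.3, -43.5]
6 [-33.0, -54.3]
7 [-33.0, -65.3]
8 [-31.2, -76.1]
9 [-27.8, -86.6]
10 [-22.8, -96.3]
11 [-16.3, -105.2]
12 [-8.5, -112.9]
13 [0.4, -119.4]
14 [10.2, -124.3]
15 [20.7, -127.7]
16 [31.5, -129.4]
17 [42.5, -129.3]
18 [53.4, -127.6]
19 [63.8, -124.1]
20 [73.6, -119.1]
21 [82.4, -112.6]
22 [90.2, -104.8]
23 [96.6, -95.9]
24 [101.5, -86.1]
25 [104.9, -75.7]
26 [106.6, -64.8]
27 [106.5, -53.8]
28 [104.8, -43.0]
29 [101.4, -32.5]
30 [96.3, -22.8]
31 [89.9, -13.9]
32 [82.1, -6.2]
33 [73.1, 0.3]
34 [63.3, 5.2]
35 [52.9, 8.6]
36 [42.0, 10.2]
37 [31.0, 10.2]
38 [20.2, 8.5]
39 [9.8, 5.0]
40 [-0.0, -0.0]
41 [-8.9, -6.5]
```

carry_out([
  {"dp": [0, 0, -45], "dr": [0, 0, 0], "claw": 60},
  {"dp": [0, 0, -90], "dr": [0, 0, 0], "claw": 60},
  {"dp": [0, 0, -130], "dr": [0, 0, 0], "claw": 60},
  {"dp": [0, 0, -166], "dr": [0, 0, 0], "claw": 60},
  {"dp": [0, 0, -166], "dr": [0, 0, 0], "claw": 150},
  {"dp": [0, 0, -166], "dr": [0, 0, 0], "claw": 255},
  {"dp": [0, 0, -166], "dr": [0, 0, 0], "claw": 255},
  {"dp": [0, 0, -166], "dr": [0, 0, 0], "claw": 255},
  {"dp": [0, 0, -166], "dr": [0, 0, 0], "claw": 255},
  {"dp": [0, 0, -166], "dr": [0, 0, 0], "claw": 255},
], force=40)

```text
time_s: 3.5
tcp_pos: [0.4106, 0.3055, 0.1167]
tcp_rot: [0.002, 0.487, 0.873, 0.002]
wrist_force: [1.7, -2.4, 6.3]
opening: 0.0163
grasp_force: 39.7
```

carry_out([
  {"dp": [-9, -6.5, -166], "dr": [0, 0, 0], "claw": 255},
])

```text
time_s: 3.6
tcp_pos: [0.4213, 0.3112, 0.0808]
tcp_rot: [0.011, 0.487, 0.873, 0.016]
wrist_force: [0.6, 0.9, 82.2]
opening: 0.0163
grasp_force: 54.2
```

I wrongly repeated the downward shift in that call, so I'm backing it out now.

carry_out([
  {"dp": [0, 0, 45], "dr": [0, 0, 0], "claw": 255},
])

```text
time_s: 3.7
tcp_pos: [0.4022, 0.3008, 0.1003]
tcp_rot: [-0.002, 0.487, 0.873, -0.004]
wrist_force: [2.5, -3.9, -89.6]
opening: 0.0157
grasp_force: 61.0
```

Run:
```python
from h import *
o=get_obs(); print(o)
```

```text
{'time_s': 3.7, 'qpos': array([ 4.82563969e-01,  2.75853236e-01, -3.78365016e-01,  9.26351002e-01,
       -6.45503823e-04,  1.49960016e+00]), 'joint_vel': array([-1.14324763e-03, -4.16029704e-01,  5.03278088e-01,  1.38967100e+00,
       -3.56924874e-02,  1.46753513e-05]), 'joint_efforts': array([ 1.99913599e+00, -8.55484414e+01,  5.83430743e+01, -4.97635156e+00,
        1.42377801e+00, -9.94911738e-03]), 'tcp_pos': array([0.40217758, 0.30079488, 0.10034075]), 'tcp_rot': array([-0.0024067 ,  0.48687617,  0.87345727, -0.00426489]), 'wrist_force': array([  2.52624382,  -3.94706876, -89.64416786]), 'moment': array([-3.98572623e-01, -1.21190722e+00,  1.09641640e-03]), 'grasp_force': 61.03805847465992, 'opening': 0.01567981288066294}
```

carry_out([
  {"dp": [0, 0, 0], "dr": [0, 0, 0], "claw": 255},
])

```text
time_s: 3.8
tcp_pos: [0.4004, 0.2999, 0.1057]
tcp_rot: [-0.003, 0.487, 0.874, -0.006]
wrist_force: [-2.0, -2.9, -19.3]
opening: 0.0163
grasp_force: 67.6
```

carry_out([
  {"dp": [0, 0, 0], "dr": [0, 0, 0], "claw": 120},
  {"dp": [0, 0, 4], "dr": [0, 0, 0], "claw": 120},
  {"dp": [0, 0, 4], "dr": [0, 0, 0], "claw": 120},
])

```text
time_s: 4.1
tcp_pos: [0.4075, 0.3042, 0.1155]
tcp_rot: [0.001, 0.487, 0.874, 0.002]
wrist_force: [0.5, 0.2, 0.0]
opening: 0.0452
grasp_force: 0.0
```

carry_out([
  {"dp": [0, 0, 0], "dr": [0, 0, 0], "claw": 255},
  {"dp": [0, 0, 0], "dr": [0, 0, 0], "claw": 255},
  {"dp": [0, 0, 0], "dr": [0, 0, 0], "claw": 255},
  {"dp": [0, 0, 0], "dr": [0, 0, 0], "claw": 255},
], force=35)

```text
time_s: 4.5
tcp_pos: [0.4058, 0.3032, 0.1143]
tcp_rot: [0.0, 0.487, 0.874, 0.0]
wrist_force: [-3.3, -1.5, 6.1]
opening: 0.0166
grasp_force: 34.2
```

carry_out([
  {"dp": [-6.2, -4.5, 0], "dr": [0, 0, 0], "claw": 255},
  {"dp": [-13.9, -12.3, 0], "dr": [0, 0, 0], "claw": 255},
  {"dp": [-20.3, -21.2, 0], "dr": [0, 0, 0], "claw": 255},
  {"dp": [-25.3, -31, 0], "dr": [0, 0, 0], "claw": 255},
  {"dp": [-28.6, -41.5, 0], "dr": [0, 0, 0], "claw": 255},
])

```text
time_s: 5.0
tcp_pos: [0.3779, 0.2612, 0.1143]
tcp_rot: [0.001, 0.487, 0.874, 0.001]
wrist_force: [4.9, 3.4, 4.2]
opening: 0.0166
grasp_force: 35.5
```

carry_out([
  {"dp": [-1.7, -10.8, 0], "dr": [0, 0, 0], "claw": 255},
  {"dp": [-1.7, -21.8, 0], "dr": [0, 0, 0], "claw": 255},
  {"dp": [0.1, -32.6, 0], "dr": [0, 0, 0], "claw": 255},
  {"dp": [3.5, -43.1, 0], "dr": [0, 0, 0], "claw": 255},
  {"dp": [8.5, -52.8, 0], "dr": [0, 0, 0], "claw": 255},
  {"dp": [15, -61.7, 0], "dr": [0, 0, 0], "claw": 255},
  {"dp": [22.8, -69.4, 0], "dr": [0, 0, 0], "claw": 255},
  {"dp": [31.7, -75.9, 0], "dr": [0, 0, 0], "claw": 255},
  {"dp": [41.5, -80.8, 0], "dr": [0, 0, 0], "claw": 255},
  {"dp": [52, -84.2, 0], "dr": [0, 0, 0], "claw": 255},
])

```text
time_s: 6.0
tcp_pos: [0.4289, 0.1781, 0.1143]
tcp_rot: [-0.001, 0.487, 0.874, 0.002]
wrist_force: [-0.4, 9.4, 8.9]
opening: 0.0165
grasp_force: 36.0
```

carry_out([
  {"dp": [10.8, -1.7, 0], "dr": [0, 0, 0], "claw": 255},
  {"dp": [21.8, -1.6, 0], "dr": [0, 0, 0], "claw": 255},
  {"dp": [32.7, 0.1, 0], "dr": [0, 0, 0], "claw": 255},
  {"dp": [43.1, 3.6, 0], "dr": [0, 0, 0], "claw": 255},
  {"dp": [52.9, 8.6, 0], "dr": [0, 0, 0], "claw": 255},
  {"dp": [61.7, 15.1, 0], "dr": [0, 0, 0], "claw": 255},
  {"dp": [69.5, 22.9, 0], "dr": [0, 0, 0], "claw": 255},
  {"dp": [75.9, 31.8, 0], "dr": [0, 0, 0], "claw": 255},
  {"dp": [80.8, 41.6, 0], "dr": [0, 0, 0], "claw": 255},
  {"dp": [84.2, 52, 0], "dr": [0, 0, 0], "claw": 255},
])

```text
time_s: 7.0
tcp_pos: [0.5138, 0.2273, 0.1143]
tcp_rot: [0.001, 0.488, 0.873, -0.001]
wrist_force: [0.8, -3.5, 9.8]
opening: 0.0164
grasp_force: 36.0
```

carry_out([
  {"dp": [1.7, 10.9, 0], "dr": [0, 0, 0], "claw": 255},
  {"dp": [1.6, 21.9, 0], "dr": [0, 0, 0], "claw": 255},
  {"dp": [-0.1, 32.7, 0], "dr": [0, 0, 0], "claw": 255},
  {"dp": [-3.5, 43.2, 0], "dr": [0, 0, 0], "claw": 255},
  {"dp": [-8.6, 52.9, 0], "dr": [0, 0, 0], "claw": 255},
  {"dp": [-15, 61.8, 0], "dr": [0, 0, 0], "claw": 255},
  {"dp": [-22.8, 69.5, 0], "dr": [0, 0, 0], "claw": 255},
  {"dp": [-31.8, 76, 0], "dr": [0, 0, 0], "claw": 255},
  {"dp": [-41.6, 80.9, 0], "dr": [0, 0, 0], "claw": 255},
  {"dp": [-52, 84.3, 0], "dr": [0, 0, 0], "claw": 255},
  {"dp": [-62.9, 85.9, 0], "dr": [0, 0, 0], "claw": 255},
  {"dp": [-73.9, 85.9, 0], "dr": [0, 0, 0], "claw": 255},
  {"dp": [-84.7, 84.2, 0], "dr": [0, 0, 0], "claw": 255},
  {"dp": [-95.1, 80.7, 0], "dr": [0, 0, 0], "claw": 255},
  {"dp": [-104.9, 75.7, 0], "dr": [0, 0, 0], "claw": 255},
  {"dp": [-108, 73.5, 0], "dr": [0, 0, 0], "claw": 255},
  {"dp": [-108, 73.5, 0], "dr": [0, 0, 0], "claw": 255},
  {"dp": [-108, 73.5, 0], "dr": [0, 0, 0], "claw": 255},
])

```text
time_s: 8.8
tcp_pos: [0.4044, 0.3021, 0.1143]
tcp_rot: [-0.0, 0.487, 0.874, 0.0]
wrist_force: [-1.3, 0.3, 9.9]
opening: 0.0164
grasp_force: 36.1
```

carry_out([
  {"dp": [0, 0, 0], "dr": [0, 0, 0], "claw": 60},
  {"dp": [0, 0, 0], "dr": [0, 0, 0], "claw": 60},
  {"dp": [0, 0, 0], "dr": [0, 0, 0], "claw": 60},
  {"dp": [0, 0, 45], "dr": [0, 0, 0], "claw": 60},
  {"dp": [0, 0, 90], "dr": [0, 0, 0], "claw": 60},
  {"dp": [0, 0, 135], "dr": [0, 0, 0], "claw": 60},
  {"dp": [0, 0, 167], "dr": [0, 0, 0], "claw": 60},
  {"dp": [0, 0, 167], "dr": [0, 0, 0], "claw": 60},
])

```text
time_s: 9.6
tcp_pos: [0.4072, 0.3036, 0.285]
tcp_rot: [0.002, 0.487, 0.873, 0.003]
wrist_force: [-0.5, -0.3, 0.3]
opening: 0.0653
grasp_force: 0.0
```

carry_out([
  {"dp": [4, -43, 0], "dr": [0, 0, 0.12], "claw": 60},
  {"dp": [8, -86, 0], "dr": [0, 0, 0.24], "claw": 60},
  {"dp": [12, -129, 0], "dr": [0, 0, 0.36], "claw": 60},
  {"dp": [16, -172, 0], "dr": [0, 0, 0.48], "claw": 60},
  {"dp": [20, -215, 0], "dr": [0, 0, 0.6], "claw": 60},
  {"dp": [24, -258, 0], "dr": [0, 0, 0.72], "claw": 60},
  {"dp": [28, -301, 0], "dr": [0, 0, 0.84], "claw": 60},
  {"dp": [32, -344, 0], "dr": [0, 0, 0.96], "claw": 60},
  {"dp": [36, -387, 0], "dr": [0, 0, 1.08], "claw": 60},
  {"dp": [40, -430, 0], "dr": [0, 0, 1.2], "claw": 60},
  {"dp": [44, -460, 0], "dr": [0, 0, 1.32], "claw": 60},
  {"dp": [44, -460, 0], "dr": [0, 0, 1.44], "claw": 60},
  {"dp": [44, -460, 0], "dr": [0, 0, 1.56], "claw": 60},
  {"dp": [44, -460, 0], "dr": [0, 0, 1.646], "claw": 60},
])

```text
time_s: 11.0
tcp_pos: [0.4484, -0.1574, 0.2786]
tcp_rot: [-0.001, -0.311, 0.95, 0.001]
wrist_force: [-0.1, 1.0, -0.1]
opening: 0.0652
grasp_force: 0.0
```

Run:
```python
from h import *
o=get_obs(); print(o["tcp_pos"],o["tcp_rot"],o["qpos"])
S,ds=read_camera("scene");T,dt=read_camera("top"); np.savez("n1.npz",S=S,ds=ds,T=T,dt=dt)
a=T[155:245,195:285];b=T[165:225,400:460]
r=lambda x,w=390,h=290:cv2.resize(x,(w,h),interpolation=cv2.INTER_CUBIC)
cv2.imwrite("pics/n1.png",np.vstack([np.hstack([r(a),r(b)]),np.hstack([r(S[260:350,145:240]),r(S)])])[:,:,::-1])
X=cloud("top",dt)
near=(np.hypot(X[:,:,0]-.446,X[:,:,1]-.2465)<.1)
for n,d in(("top",dt),("scene",ds)):
  X=cloud(n,d);near=(np.hypot(X[:,:,0]-.446,X[:,:,1]-.2465)<.1)
  m=near&(X[:,:,2]>.11);P=X[m];print("grip",P.mean(0),(P.min(0)+P.max(0))/2)
  rk=(np.hypot(X[:,:,0]-.4573,X[:,:,1]+.292)<.045)
  m=rk&(X[:,:,2]>.0515)&(X[:,:,2]<.0585);P=X[m]
  rel=P[:,:2]-[.4573,-.292];f=np.hypot(*rel.T)>.029;print(len(P),"lug",P[f].round(4).tolist(),np.degrees(np.arctan2(rel[f,1],rel[f,0])).round())
```

```text
[ 0.4483986  -0.1574176   0.27857135] [-0.00128183 -0.31085578  0.95045535  0.00128953] [-5.06693625e-01  1.14027204e-01 -1.25319409e-01  1.33508403e+00
 -1.25053024e-04 -1.13888105e+00]
grip [0.40266567 0.30027971 0.12529118] [0.40306854 0.30205246 0.12198494]
62 lug [[0.4509, -0.3216, 0.0516]] [-102.]
grip [0.39981068 0.30458016 0.12426042] [0.40218309 0.30427705 0.12144473]
0 lug [] []
```

View pics/n1.png

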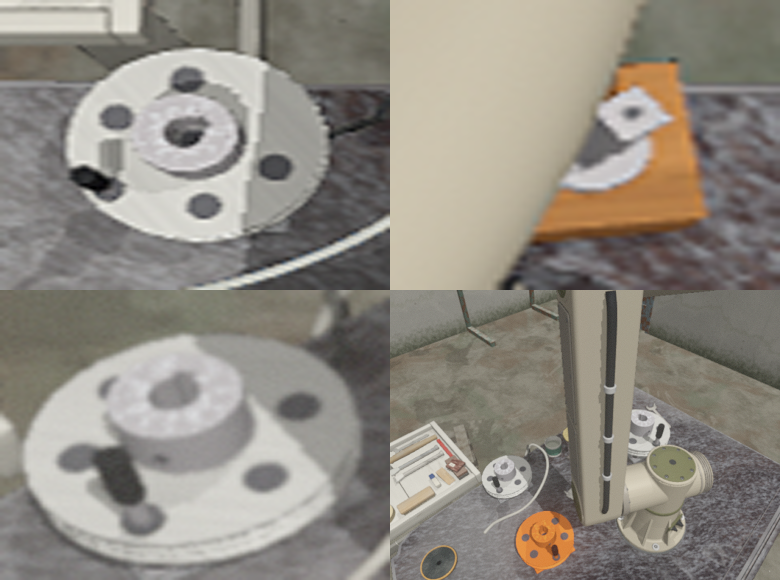

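The crank is back within about 7 mm of its start, now at about 127°. Next I'm refining the spindle yaw and both centres from the first top picture.

Run:
```python
from h import *
t=np.load("top0.npz");X=cloud("top",t["d"])
m=(np.hypot(X[:,:,0]-.4573,X[:,:,1]+.292)<.043)&(X[:,:,2]>.050)&(X[:,:,2]<.06);P=X[m]
rel=P[:,:2]-[.4573,-.292];f=np.hypot(*rel.T)>.0285
print("lug",rel[f].round(4).tolist(),np.degrees(np.arctan2(rel[f,1],rel[f,0])).round())
# tang top from colour: light square
g=cv2.cvtColor(t["p"],cv2.COLOR_RGB2GRAY); m=((X[:,:,2]>.125)&(abs(X[:,:,0]-.4573)<.03)&(abs(X[:,:,1]+.292)<.03)).astype(np.uint8)
print("tang",m.sum()); c=cv2.findContours(m,0,2)[0]; c=max(c,key=cv2.contourArea)[:,0]
Q=plane("top",c,.135)[:,:2]; print(cv2.minAreaRect(Q.astype(np.float32)))
# subpixel: upsample saturation/brightness
big=cv2.resize(t["p"][178:205,420:452],None,fx=8,fy=8,interpolation=cv2.INTER_CUBIC)
hsv=cv2.cvtColor(big,cv2.COLOR_RGB2HSV); mm=((hsv[:,:,1]<60)&(hsv[:,:,2]>130)).astype(np.uint8)
for th in (140,160,175,190):
  mm=((hsv[:,:,1]<70)&(hsv[:,:,2]>th)).astype(np.uint8)
  for c in cv2.findContours(mm,0,2)[0]:
    if cv2.contourArea(c)>800:
      pix=c[:,0]/8.+[420-.44,178-.44]
      print(th,cv2.contourArea(c)/64,pix.mean(0),cv2.minAreaRect(plane("top",pix,.135)[:,:2].astype(np.float32)))
# bore/hub from both epochs, ray onto 0.098
n=np.load("n1.npz")
for nm,im,d in(("top",n["T"],n["dt"]),("scene",n["S"],n["ds"]),("top",t["p"],t["d"]),("scene",np.load("scene0.npz")["p"],np.load("scene0.npz")["d"])):
  Y=cloud(nm,d); m=((abs(Y[:,:,2]-.098)<.006)&(np.hypot(Y[:,:,0]-.446,Y[:,:,1]-.2465)<.04)).astype(np.uint8)
  c=max(cv2.findContours(m,0,2)[0],key=cv2.contourArea)[:,0]
  hull=cv2.convexHull(c)[:,0]; Q=plane(nm,hull,.098)[:,:2]
  A=np.c_[2*Q,np.ones(len(Q))];s=np.linalg.lstsq(A,(Q**2).sum(1),rcond=None)[0];print(nm,"hub fit",s[:2],np.sqrt(s[2]+s[:2]@s[:2]))
```

```text
lug [[0.0344, 0.0033], [0.0309, 0.021], [0.0315, 0.0176], [0.0315, 0.0148], [0.0277, 0.0242], [0.0283, 0.0208], [0.0273, 0.0188], [0.0279, 0.0154], [0.0282, 0.0124], [0.0285, -0.005], [0.0249, 0.0213], [0.0258, 0.0177], [0.0252, 0.0154], [0.0229, 0.0206], [0.0222, 0.0184], [0.016, -0.0379], [-0.0177, 0.0302]] [  5.  34.  29.  25.  41.  36.  35.  29.  24. -10.  40.  35.  31.  42.
  40. -67. 120.]
tang 89
((0.4564859867095947, -0.290822297334671), (0.02369924820959568, 0.027182843536138535), 33.708831787109375)
140 65.0546875 [431.78132353 199.04676471] ((0.42727425694465637, -0.2801496386528015), (0.022530831396579742, 0.0462440624833107), 15.518007278442383)
140 119.8984375 [430.74077689 188.52314741] ((0.4569111764431, -0.2796143591403961), (0.029488826170563698, 0.06006099656224251), 5.247839450836182)
160 44.609375 [434.10137931 198.9212069 ] ((0.4259178042411804, -0.2842811346054077), (0.013543207198381424, 0.042481645941734314), 30.357078552246094)
160 25.15625 [425.04870968 188.25112903] ((0.4580029845237732, -0.25917136669158936), (0.01820346713066101, 0.029422912746667862), 47.35051345825195)
160 58.1796875 [436.67071429 188.45464286] ((0.45792779326438904, -0.29427284002304077), (0.02259771153330803, 0.023930104449391365), 31.382320404052734)
top hub fit [0.44496641 0.2449344 ] 0.03390356551501124
scene hub fit [0.44329148 0.24784813] 0.035207139699488126
top hub fit [0.44480545 0.24488194] 0.03394523751835388
scene hub fit [0.44338724 0.24795388] 0.0349970981877207
```

carry_out([
  {"dp": [3, -45, 0], "dr": [0, 0, 0], "claw": 40},
  {"dp": [6, -90, 0], "dr": [0, 0, 0], "claw": 40},
  {"dp": [9, -135, 0], "dr": [0, 0, 0], "claw": 40},
  {"dp": [9, -135, -40], "dr": [0, 0, 0], "claw": 40},
  {"dp": [9, -135, -80], "dr": [0, 0, 0], "claw": 40},
  {"dp": [9, -135, -110], "dr": [0, 0, 0], "claw": 40},
  {"dp": [9, -135, -110], "dr": [0, 0, 0], "claw": 40},
])

```text
time_s: 11.8
tcp_pos: [0.4553, -0.2897, 0.1651]
tcp_rot: [-0.003, -0.308, 0.951, 0.005]
wrist_force: [-0.9, -0.0, 0.3]
opening: 0.0722
grasp_force: 0.0
```

Run:
```python
from h import *
o=get_obs(); print(o["tcp_pos"],o["tcp_rot"],o["wrist_force"])
S,ds=read_camera("scene"); v,u=120,0
K,D,e,M=cal("scene"); q,_=cv2.projectPoints(np.array([[.4573,-.2922,.135]]),M.T,(-M.T@e),K,D); print(q)
c=q[0,0].astype(int); x0=max(0,c[0]-60);y0=max(0,c[1]-60)
T,_=read_camera("top")
cv2.imwrite("pics/g.png",np.hstack([cv2.resize(S[y0:y0+120,x0:x0+120],(390,390)),cv2.resize(T[150:240,385:475],(390,390))])[:,:,::-1])
```

```text
[ 0.45526094 -0.28968841  0.16511698] [-0.00278339 -0.30840938  0.95123892  0.00451898] [-0.93692236 -0.00932329  0.29103608]
[[[359.08543825 162.84277011]]]
```

View pics/g.png

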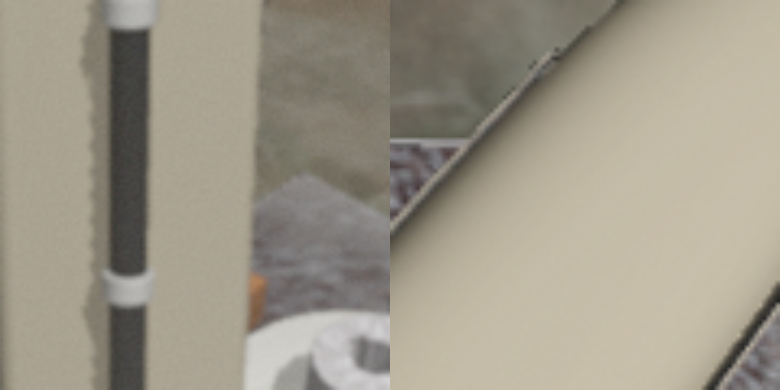

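The arm hides the rack in both views, so I'm relying on the measured pose and contact.

carry_out([
  {"dp": [0, 0, -20], "dr": [0, 0, 0], "claw": 40},
  {"dp": [0, 0, -45], "dr": [0, 0, 0], "claw": 40},
  {"dp": [0, 0, -65], "dr": [0, 0, 0], "claw": 40},
  {"dp": [0, 0, -80], "dr": [0, 0, 0], "claw": 40},
  {"dp": [0, 0, -80], "dr": [0, 0, 0], "claw": 40},
  {"dp": [0, 0, -80], "dr": [0, 0, 0], "claw": 40},
])

```text
time_s: 12.5
tcp_pos: [0.4594, -0.2929, 0.0923]
tcp_rot: [0.001, -0.309, 0.951, -0.001]
wrist_force: [0.7, -0.2, 0.8]
opening: 0.0719
grasp_force: 0.0
```

carry_out([
  {"dp": [-1.5, 0.5, -3], "dr": [0, 0, 0], "claw": 40},
  {"dp": [-1.5, 0.5, -3], "dr": [0, 0, 0], "claw": 255},
  {"dp": [-1.5, 0.5, -3], "dr": [0, 0, 0], "claw": 255},
  {"dp": [-1.5, 0.5, -3], "dr": [0, 0, 0], "claw": 255},
  {"dp": [-1.5, 0.5, -3], "dr": [0, 0, 0], "claw": 255},
  {"dp": [-1.5, 0.5, -3], "dr": [0, 0, 0], "claw": 255},
  {"dp": [-1.5, 0.5, -3], "dr": [0, 0, 0], "claw": 255},
  {"dp": [-1.5, 0.5, -3], "dr": [0, 0, 0], "claw": 255},
], force=90)

```text
time_s: 13.3
tcp_pos: [0.4573, -0.2921, 0.0881]
tcp_rot: [0.0, -0.309, 0.951, -0.001]
wrist_force: [0.6, -0.2, 5.7]
opening: 0.0229
grasp_force: 80.7
```

carry_out([
  {"dp": [0, 0, 10], "dr": [0, 0, 0], "claw": 255},
  {"dp": [0, 0, 30], "dr": [0, 0, 0], "claw": 255},
  {"dp": [0, 0, 60], "dr": [0, 0, 0], "claw": 255},
  {"dp": [0, 0, 95], "dr": [0, 0, 0], "claw": 255},
  {"dp": [0, 0, 130], "dr": [0, 0, 0], "claw": 255},
  {"dp": [0, 0, 160], "dr": [0, 0, 0], "claw": 255},
  {"dp": [0, 0, 160], "dr": [0, 0, 0], "claw": 255},
  {"dp": [0, 0, 160], "dr": [0, 0, 0], "claw": 255},
])

```text
time_s: 14.1
tcp_pos: [0.4567, -0.2914, 0.2469]
tcp_rot: [-0.0, -0.309, 0.951, 0.0]
wrist_force: [-0.1, 0.3, -4.7]
opening: 0.0232
grasp_force: 80.5
```

carry_out([
  {"dp": [0, 30, 0], "dr": [0, 0, -0.1], "claw": 255},
  {"dp": [0, 70, 0], "dr": [0, 0, -0.2], "claw": 255},
  {"dp": [0, 110, 0], "dr": [0, 0, -0.3], "claw": 255},
  {"dp": [0, 150, 0], "dr": [0, 0, -0.4], "claw": 255},
  {"dp": [0, 190, 0], "dr": [0, 0, -0.5], "claw": 255},
  {"dp": [0, 230, 0], "dr": [0, 0, -0.6], "claw": 255},
  {"dp": [0, 270, 0], "dr": [0, 0, -0.7], "claw": 255},
  {"dp": [0, 310, 0], "dr": [0, 0, -0.8], "claw": 255},
  {"dp": [0, 350, 0], "dr": [0, 0, -0.9], "claw": 255},
  {"dp": [-3, 390, 0], "dr": [0, 0, -1.0], "claw": 255},
  {"dp": [-5, 430, 0], "dr": [0, 0, -1.1], "claw": 255},
  {"dp": [-7, 465, 0], "dr": [0, 0, -1.2], "claw": 255},
  {"dp": [-9, 495, 0], "dr": [0, 0, -1.3], "claw": 255},
  {"dp": [-11, 520, 0], "dr": [0, 0, -1.4], "claw": 255},
  {"dp": [-11, 532, 0], "dr": [0, 0, -1.5], "claw": 255},
  {"dp": [-11, 537, 0], "dr": [0, 0, -1.553], "claw": 255},
  {"dp": [-11, 537, 0], "dr": [0, 0, -1.553], "claw": 255},
  {"dp": [-11, 537, 0], "dr": [0, 0, -1.553], "claw": 255},
])

```text
time_s: 15.9
tcp_pos: [0.4448, 0.2449, 0.2455]
tcp_rot: [-0.001, 0.445, 0.896, -0.001]
wrist_force: [0.1, 1.4, -3.3]
opening: 0.023
grasp_force: 80.8
```

Run:
```python
from h import *
o=get_obs(); print(o["tcp_pos"],o["tcp_rot"],o["wrist_force"],o["qpos"])
S,ds=read_camera("scene");T,dt=read_camera("top");np.savez("n2.npz",S=S,ds=ds,T=T,dt=dt)
cv2.imwrite("pics/ins.png",np.hstack([cv2.resize(S[200:350,130:260],(400,460),interpolation=2),cv2.resize(T[140:260,180:285],(400,460),interpolation=2)])[:,:,::-1])
```

```text
[0.44480723 0.24490089 0.24551051] [-0.00119911  0.44492407  0.89556639 -0.00140392] [ 0.13462808  1.43191236 -3.29724592] [ 3.45196958e-01  1.85873563e-01 -1.20661562e-01  1.26794769e+00
 -2.12690002e-04  1.26737800e+00]
```

View pics/ins.png

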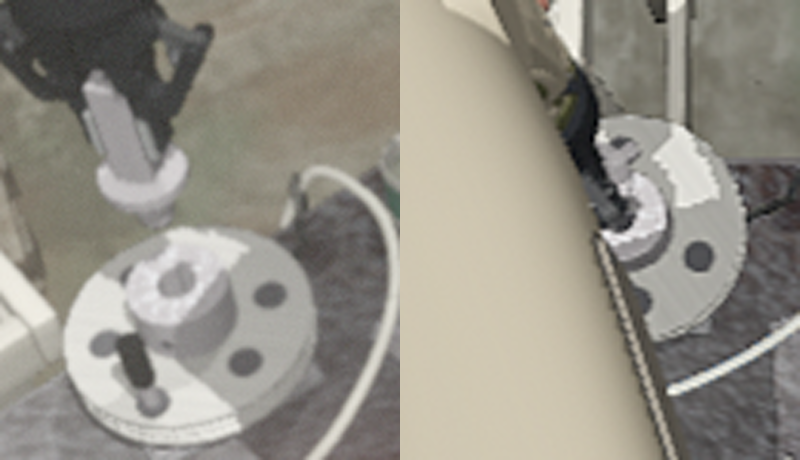

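Run:
```python
from h import *
from scipy.optimize import least_squares
n=np.load("n2.npz");o=get_obs();print(o["tcp_pos"])
for nm,d in(("scene",n["ds"]),("top",n["dt"])):
  X=cloud(nm,d);rr=np.hypot(X[:,:,0]-.4448,X[:,:,1]-.2453)
  for name,lo,hi,r,c in(("hub",.065,.093,.034,.045),("collar",.200,.211,.027,.033),("spigot",.175,.198,.012,.02),("tang",.215,.24,.012,.02)):
    P=X[(rr<c)&(X[:,:,2]>lo)&(X[:,:,2]<hi)]
    if len(P)<15: print(nm,name,len(P)); continue
    f=least_squares(lambda q:np.hypot(P[:,0]-q[0],P[:,1]-q[1])-r,[.4448,.2453],loss="soft_l1",f_scale=.001)
    print(nm,name,len(P),P[:,2].min(),P[:,2].max(),f.x.round(4),np.median(abs(f.fun)).round(4))
```

```text
[0.44534996 0.2447311  0.24636339]
scene hub 368 0.06505615444930901 0.09289217512934766 [0.4452 0.2473] 0.0009
scene collar 87 0.20275350661534675 0.21098498388981668 [0.4454 0.2448] 0.0005
scene spigot 52 0.17501949499357017 0.18805793197704457 [0.4446 0.2449] 0.0006
scene tang 147 0.21501847044164757 0.23984765791476503 [0.4429 0.2456] 0.0015
top hub 63 0.06569845979159084 0.09298714719600532 [0.4456 0.2467] 0.0006
top collar 25 0.20393121470784625 0.21086061361345254 [0.4402 0.2445] 0.0027
top spigot 0
top tang 3
```

carry_out([
  {"dp": [0.2, 2, -20], "dr": [0, 0, 0], "claw": 255},
  {"dp": [0.2, 2, -40], "dr": [0, 0, 0], "claw": 255},
  {"dp": [0.2, 2, -60], "dr": [0, 0, 0], "claw": 255},
  {"dp": [0.2, 2, -65], "dr": [0, 0, 0], "claw": 255},
  {"dp": [0.2, 2, -69], "dr": [0, 0, 0], "claw": 255},
  {"dp": [0.2, 2, -73], "dr": [0, 0, 0], "claw": 255},
  {"dp": [0.2, 2, -73], "dr": [0, 0, 0], "claw": 255},
])

```text
time_s: 16.7
tcp_pos: [0.4464, 0.2473, 0.1747]
tcp_rot: [0.0, 0.446, 0.895, 0.0]
wrist_force: [0.8, -0.4, -4.3]
opening: 0.023
grasp_force: 80.7
```

carry_out([
  {"dp": [-0.5, 0, -3], "dr": [0, 0, 0], "claw": 255},
  {"dp": [-0.5, 0, -6], "dr": [0, 0, 0], "claw": 255},
  {"dp": [-0.5, 0, -9], "dr": [0, 0, 0], "claw": 255},
  {"dp": [-0.5, 0, -12], "dr": [0, 0, 0], "claw": 255},
  {"dp": [-0.5, 0, -15], "dr": [0, 0, 0], "claw": 255},
  {"dp": [-0.5, 0, -15], "dr": [0, 0, 0], "claw": 255},
])

```text
time_s: 17.3
tcp_pos: [0.4452, 0.2473, 0.1589]
tcp_rot: [-0.0, 0.446, 0.895, -0.0]
wrist_force: [1.2, -0.1, -3.9]
opening: 0.0231
grasp_force: 80.7
```

carry_out([
  {"dp": [0, 0, -3], "dr": [0, 0, 0], "claw": 255},
  {"dp": [0, 0, -6], "dr": [0, 0, 0], "claw": 255},
  {"dp": [0, 0, -9], "dr": [0, 0, 0], "claw": 255},
  {"dp": [0, 0, -12], "dr": [0, 0, 0], "claw": 255},
  {"dp": [0, 0, -15], "dr": [0, 0, 0], "claw": 255},
  {"dp": [0, 0, -18], "dr": [0, 0, 0], "claw": 255},
  {"dp": [0, 0, -18], "dr": [0, 0, 0], "claw": 255},
])

```text
time_s: 18.0
tcp_pos: [0.4456, 0.2473, 0.1413]
tcp_rot: [0.0, 0.446, 0.895, 0.0]
wrist_force: [-0.2, 0.1, -4.3]
opening: 0.0231
grasp_force: 80.6
```

carry_out([
  {"dp": [0, 0, -1], "dr": [0, 0, 0], "claw": 255},
  {"dp": [0, 0, -2], "dr": [0, 0, 0], "claw": 255},
  {"dp": [0, 0, -3], "dr": [0, 0, 0], "claw": 255},
  {"dp": [0, 0, -3], "dr": [0, 0, 0], "claw": 255},
  {"dp": [0, 0, -3], "dr": [0, 0, 0], "claw": 255},
])

```text
time_s: 18.5
tcp_pos: [0.4457, 0.2474, 0.1411]
tcp_rot: [0.001, 0.446, 0.895, 0.001]
wrist_force: [-5.6, -2.1, 15.8]
opening: 0.0232
grasp_force: 83.9
```

carry_out([
  {"dp": [0, 0, 0.3], "dr": [0, 0, 0], "claw": 255},
  {"dp": [0, 0, 0.3], "dr": [0, 0, 0], "claw": 255},
  {"dp": [0, 0, 0.3], "dr": [0, 0, 0], "claw": 255},
  {"dp": [0, 0, 0.3], "dr": [0, 0, 0], "claw": 255},
])

```text
time_s: 18.9
tcp_pos: [0.4456, 0.2474, 0.1411]
tcp_rot: [0.001, 0.446, 0.895, 0.001]
wrist_force: [-4.8, -2.6, 13.9]
opening: 0.0231
grasp_force: 83.4
```

Run:
```python
from h import *
S,ds=read_camera("scene");T,dt=read_camera("top")
o=get_obs(); print(o["tcp_pos"],o["wrist_force"],o["moment"])
cv2.imwrite("pics/fin.png",np.hstack([cv2.resize(S[230:350,130:250],(400,400),interpolation=2),cv2.resize(T[140:260,180:300],(400,400),interpolation=2)])[:,:,::-1])
X=cloud("scene",ds);rr=np.hypot(X[:,:,0]-.4455,X[:,:,1]-.247)
m=(rr<.034)&(rr>.015)&(X[:,:,2]>.09)&(X[:,:,2]<.115);print(np.histogram(X[m][:,2],bins=np.arange(.09,.116,.002)))
m=(rr>.05)&(rr<.09)&(X[:,:,2]>.11)&(X[:,:,2]<.132);P=X[m];print("grip",(P.min(0)+P.max(0))/2)
```

```text
[0.44567404 0.24741815 0.14108116] [-4.64423328 -2.49844599 13.38222615] [-5.69862723e-01  1.36858072e+00  1.33475207e-03]
(array([  6,  11,  18,  65,  96,  36,  18,  28,  72, 109,  23,   5,   1]), array([0.09 , 0.092, 0.094, 0.096, 0.098, 0.1  , 0.102, 0.104, 0.106,
       0.108, 0.11 , 0.112, 0.114, 0.116]))
grip [0.40220944 0.30387611 0.12101255]
```

View pics/fin.png

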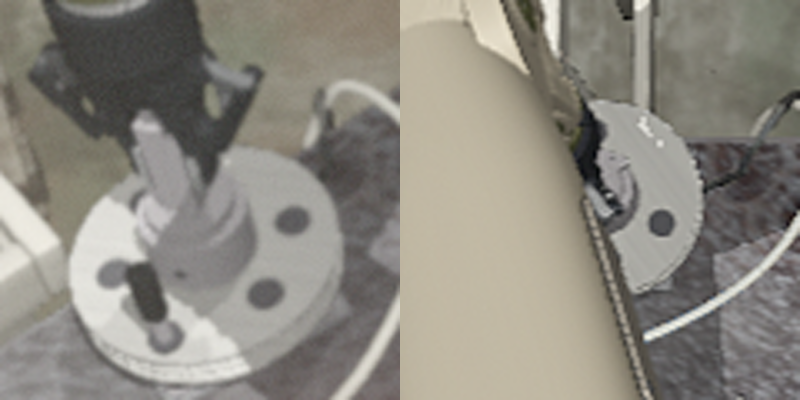

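The picture shows the collar sitting on the hub with its top at about 0.108 m, the crank unmoved at about (0.402, 0.304), and a steady push of 13–14 N on the wrist plus the spindle's weight. I'm handing in.

```bash
python3 -c "
from rig import *
print(close_job())"
```

```text
the job is handed in; nothing more can be done
None
```

I handed the job in with all three parts done: the pulley made one full turn with the crank back within about 7 mm of its start, and the spindle is keyed fully home and held gripped under about 14 N. A command mistake of mine while gripping the crank briefly put 82 N down and 90 N up on the wrist, under the 120 N wrist limit; I backed it out before the turn, but if it counts as the gripper pressing it is over the 40 N limit.

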